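# Stop check and restart of the tube mixer

### The job

Do the stop check on the tube mixer and restart it: push the red mushroom stop fully down so that it latches, then twist its cap fully clockwise so that it comes back up. Then press the green, the blue and the yellow key, in that order, one at a time, each fully down for a moment and then released; slide the clear guard aside by its orange fin whenever it is over the key you need. Do not press the black key or the two white keys, and do not shove or topple the things standing around.

Things in the scene. Friction and masses are not known exactly. Their poses are not given: they have to be found in the camera images.
- console: white control console of the tube mixer, a fixed box 210 x 210 x 50 mm, with two columns of three keys on top and an aluminium rail (12 mm wide, its top 76 mm above the table) along each of its two x edges (x = -94 and +94 mm). Origin: centre of its underside; x points from its front edge to its back, y along the way the guard slides, z up
- guard (a joint): the sliding key guard, a clear plate with orange edges, 190 mm (x) by 60 mm (y) by 4 mm, its underside 77 mm and its top 81 mm above the table; it slides along the console's y from 0 (covers the column at console y = -37 mm) to 0.074 m (covers the column at y = +37 mm); in between it blocks both partly. It takes about 2 N to slide and stays where it is left
- guard_fin (a point): middle of the top edge of the guard's upright orange fin, 111 mm above the table. The fin stands 30 mm above the plate on its centre line: 70 mm long along the console's x, 10 mm thick along y. Push it sideways or pinch it; axes as the console's
- stop_top (a point): centre of the flat top of the red mushroom stop on a fixed yellow box (90 x 90 x 50 mm). The cap is a cylinder of 44 mm diameter and 26 mm height, its top 94 mm above the table when up and 86 mm when latched down; below it a 40 mm black collar reaches 56 mm above the table. The box stands to the left or to the right of the console
- stop (a joint): how far the red mushroom is pressed down: 0 up, 0.008 m fully down; takes about 5 N and stays down (latches) until the cap is twisted
- stop_cap (a joint): twist of the red cap, clockwise seen from above: 0 at rest, 1.2 rad at its stop. Twisting it fully clockwise drives the mushroom back up 8 mm; let go, it springs back to 0
- key_green_top (a point): green push key, a 34 mm round cap in a 50 mm grey housing on the console; one of six keys at console x -54, 0, +54 mm and y -37, +37 mm, any key in any place. This point is the centre of the cap's top face, 68 mm above the table (18 mm above the console's top) when up; z is up
- key_green (a joint): how far the green key is pressed: 0 up, 0.006 m fully down (about 5 N); it springs back up
- key_blue_top (a point): blue push key, a 34 mm round cap in a 50 mm grey housing on the console; one of six keys at console x -54, 0, +54 mm and y -37, +37 mm, any key in any place. This point is the centre of the cap's top face, 68 mm above the table (18 mm above the console's top) when up; z is up
- key_blue (a joint): how far the blue key is pressed: 0 up, 0.006 m fully down (about 5 N); it springs back up
- key_yellow_top (a point): yellow push key, a 34 mm round cap in a 50 mm grey housing on the console; one of six keys at console x -54, 0, +54 mm and y -37, +37 mm, any key in any place. This point is the centre of the cap's top face, 68 mm above the table (18 mm above the console's top) when up; z is up
- key_yellow (a joint): how far the yellow key is pressed: 0 up, 0.006 m fully down (about 5 N); it springs back up
- key_white_top (a point): white push key, same size and kind as the coloured ones, in one of the six places; not part of the sequence. Centre of its top face
- key_white (a joint): how far the white key is pressed: 0 up, 0.006 m down
- key_black_top (a point): black push key, same size and kind as the coloured ones, in one of the six places; not part of the sequence. Centre of its top face
- key_black (a joint): how far the black key is pressed: 0 up, 0.006 m down
- key_white2_top (a point): second white push key, same size and kind as the coloured ones, in one of the six places; not part of the sequence. Centre of its top face
- key_white2 (a joint): how far the second white key is pressed: 0 up, 0.006 m down
- bottle: amber bottle, 66 mm diameter, 180 mm tall, standing close beside the console; origin at the centre of its base
- flask: white bottle, 60 mm diameter, 170 mm tall, standing close beside the console on the other side; origin at the centre of its base
- barrel: yellow waste pot with a red lid, 94 mm diameter, 104 mm tall; origin at the centre of its base. It is on the other side of the console from the stop box
- tube_rack: dark rack of capped sample tubes, 70 x 200 x 86 mm, behind the console; origin at the centre of its underside
- carton: cardboard carton, 120 x 160 x 70 mm; origin at the centre of its underside
- mug: blue mug, 80 mm diameter, 95 mm tall, handle at its +y; stands to the right of the console; origin at the centre of its base
Mind the look-alikes: they are no part of the job. What is shaped like the bottle but purple is not meant.

How it is judged:
By the outcome, as a careful person would: the job done as asked, in the order asked, and still so for the second after the job is handed in, with the robot touching nothing.
It also fails if it takes over 69 s, if anything falls off the work surface, if the arm or the gripper's body presses on something with over 40 N, if the wrist force passes 120 N, or if a joint passes its speed limit or range.

### The arm

A 6-joint arm with a two-finger parallel gripper is mounted at the origin on the work surface. World frame = base frame: x ahead of the robot, y to its left, z up, the work surface at z = 0. Lengths are in m, angles in rad, forces in N, time in s.
With the tool pointing down it reaches from about 0.3 to 0.875 m from the base axis. Payload 6.4 kg.
Tool frame: the origin (TCP) lies on the centre line of the jaws, within the pads' length; the fingertips stand 14 mm ahead of it and the grasp point (between the pads) lies 5 mm behind it; z points along the fingers, x is the direction in which the jaws open and shut, and the axes are right-handed (so a half turn about z gives the same grasp; the last joint's range is limited). The gripper opens to 88 mm and grips with 3 to 60 N. Pads are 18 mm wide; open, the fingers measure 123 mm over their backs; the gripper's body (75 mm by 187 mm) begins 45 mm behind the grasp point.
Start: joints at [-1.318, 0.181, 1.607, -0, 1.354, -0.206], TCP at [0.255, -0.516, 0.253] pointing down, gripper open.
Joint ranges: [-2.99, 2.99], [-0.89, 2.07], [0.3, 2.58], [-1.14, 4.28], [0, 2.63], [-3.12, 3.12]. Speed limits (rad/s): [2.57, 2.57, 3.01, 3.14, 3.14, 3.14].

### API

Orientations are given as a unit quaternion [w, x, y, z].
In Python, from plant import r gives the robot as it stands.
- The arm moves only by the tool carry_out, never from a script. Its argument "rows" is a list of rows, each an object of numbers: "tx", "ty", "tz": the shift along the tool's x, y, z in mm; "wx", "wy", "wz": the turn, a rotation vector about the tool's x, y, z in degrees; "gripper": the opening in per cent of the stroke, from 0 (shut) to 100 (fully open). In form: [{"tx": .., "ty": .., "tz": .., "wx": .., "wy": .., "wz": .., "gripper": ..}, ...]. A call has 1 to 20 rows; each row shifts and turns the commanded pose from where the row before left it, along the tool's axes as they then stand; what a row does not reach is not made up. A row lasts 1/8 s, in which the tool goes at most 62.5 mm and 10.7 degrees, less where a joint would pass 70% of its speed; a pose out of reach is approached as far as the arm can. A call is refused whole if a number of a shift passes 62.5 or a number of a turn 10.7, either way. A call with a gripper value outside its range is refused whole. The fingers move at their own pace and stop on an object; "grip_force" is the grip in N (left out, the last holds). Time passes only in rows, so rows that do not move let the fingers close. It gives the time, the measured TCP pose, the force and the opening at its end, in the units of the state.
- r.state(): the state, without advancing time (a new reading comes with each control period).
- r.camera(name): name is "side" or "top"; returns a dict with "frame" (420x560x3 uint8, blue, green, red), "camera_matrix" (3x3 intrinsics, pixels), "cam_to_world" (4x4, takes a point from camera to world coordinates). Camera axes: x right, y down, z forward; pixel columns grow to the right and rows downward; lengths in m; the calibration is good to about 2 mm. A picture is of the moment at which its call begins. There is no depth.
- r.sign_off(): hands the job in, once; it reports no verdict.
The state is a dict: "t": time; "joint_positions": joint angles; "qd": joint speeds; "joint_torque": joint torques, N m; "position": TCP position; "tcp_rot": TCP orientation; "wrist_force": force on the tool from outside, world axes, zero at the start; "moment": the same for the moment, N m; "finger_gap": finger opening in m.
Only numpy, scipy, OpenCV 4.12 (cv2) and the standard library are available. Lean on these libraries where they do the work, as an engineer would, in place of code of your own. Each camera call takes 0.05 s, during which the arm holds its last target. There are 200 camera calls.

## Working session

There is one attempt and no reset: what is moved stays moved. The work goes in short steps, Python scripts to look and compute and a tool call to move; the robot and the scene stay as the last step left them, time stands still between calls to the robot, and variables do not carry over. Pictures are saved under pics/ and viewed, about 8 in all and at most 12, crops included, and the job is handed in when it is done.

Besides the shell and the picture viewer there is one more tool, called in YAML: its name, and indented under it one key for each argument. carry_out: Moves the arm, as the interface text tells. Its arguments: {"type":"object","properties":{"rows":{"type":"array"},"grip_force":{"type":"number"}},"required":["rows"]}

```bash
mkdir -p pics; ls; python3 - <<'E'
from plant import r
import cv2,numpy as np
print(r.state())
for n in("top","side"):
    c=r.camera(n); cv2.imwrite(f"pics/{n}0.png",c["frame"]); print(n,c["camera_matrix"],c["cam_to_world"])
E
```

```text
pics
{'t': 0.0, 'joint_positions': array([-1.31830174e+00,  1.81547949e-01,  1.60796645e+00, -1.67405660e-05,
        1.35379480e+00, -2.06268048e-01]), 'qd': array([ 0.00020345,  0.00220476, -0.0001386 ,  0.00115329, -0.0018915 ,
       -0.00039885]), 'joint_torque': array([ 1.08485640e-04, -4.33872449e+01, -3.41847754e+01,  7.01693189e-02,
        3.85371340e-02, -1.38143832e-04]), 'position': array([ 0.25453365, -0.51504166,  0.25182631]), 'tcp_rot': array([-5.86792483e-04,  8.49364822e-01, -5.27805515e-01, -6.26398943e-04]), 'wrist_force': array([0.56227873, 0.30854174, 0.35435578]), 'moment': array([-0.02613033,  0.00675805,  0.01557656]), 'finger_gap': 0.0882480047438043}
top [[542.02757913   0.         283.70572202]
 [  0.         542.02757913 219.04782775]
 [  0.           0.           1.        ]] [[-0.01629129 -0.99583069  0.08975432  0.50640865]
 [-0.99986349  0.0159781  -0.00420687 -0.00211046]
 [ 0.00275522 -0.0898106  -0.99595505  1.32156837]
 [ 0.          0.          0.          1.        ]]
side [[450.11316562   0.         282.6180457 ]
 [  0.         450.11316562 210.23340329]
 [  0.           0.           1.        ]] [[ 0.9815863  -0.12250063  0.14656719  0.48290345]
 [-0.19084667 -0.66152877  0.72522909 -0.67428764]
 [ 0.00811739 -0.73984679 -0.67272641  0.73686801]
 [ 0.          0.          0.          1.        ]]
```

View pics/top0.png

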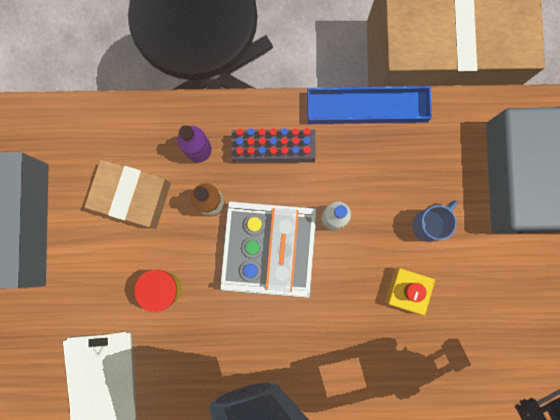

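View pics/side0.png

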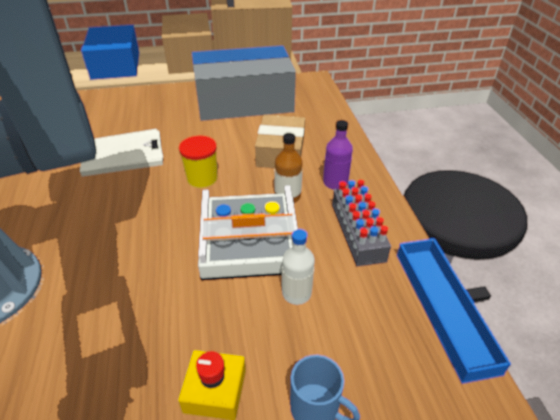

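The top view shows the yellow (254,225), green (252,247) and blue (250,271) keys in the uncovered left column. The guard with its fin (282,249) is over the right column, and the red stop is at (416,292). The amber bottle stands at the back-left corner (205,198) and the white flask at the back-right (338,215). The side view agrees. Next I measure.

```bash
cat > h.py <<'E'
import cv2,numpy as np
from plant import r
def ray(c,uv,z):
    K,T=c["camera_matrix"],c["cam_to_world"]
    d=T[:3,:3]@np.linalg.solve(K,[uv[0],uv[1],1.]); o=T[:3,3]
    return (o+d*(z-o[2])/d[2])[:2]
def blobs(c,lo,hi,box,mina=25):
    h=cv2.cvtColor(c["frame"],cv2.COLOR_BGR2HSV); m=cv2.inRange(h,lo,hi)
    k=np.zeros_like(m); u0,v0,u1,v1=box; k[v0:v1,u0:u1]=255
    n,l,s,ce=cv2.connectedComponentsWithStats(m&k)
    return [(ce[i],s[i].tolist()) for i in range(1,n) if s[i,4]>=mina]
E
python3 - <<'E'
from h import *
np.set_printoptions(precision=4,suppress=True)
Q={"top":{"yellow":((22,120,120),(34,255,255),(240,212,266,237),.068),"green":((45,100,60),(80,255,255),(240,235,266,260),.068),
"blue":((100,100,60),(125,255,255),(238,258,264,284),.068),"fin":((5,150,120),(16,255,255),(274,225,290,272),.111),"stop":((0,150,80),(6,255,255),(400,275,432,306),.094),
"orange":((5,110,120),(16,255,255),(255,200,305,295),.081),"ybox":((22,120,100),(34,255,255),(380,260,445,320),.05),"bottlecap":((0,0,0),(180,255,70),(190,180,212,205),.18),"flaskcap":((100,100,60),(125,255,255),(330,200,352,222),.17)},
"side":{"yellow":((22,120,120),(34,255,255),(262,198,284,218),.068),"green":((45,100,60),(80,255,255),(236,200,260,218),.068),"blue":((100,100,60),(125,255,255),(212,202,236,220),.068),
"fin":((5,150,120),(16,255,255),(228,212,270,230),.111),"stop":((0,150,80),(6,255,255),(190,345,230,385),.094),"bottlecap":((0,0,0),(180,255,70),(278,130,300,150),.18),"flaskcap":((100,100,60),(125,255,255),(288,228,312,246),.17)}}
for n in Q:
    c=r.camera(n)
    for k,(lo,hi,b,z) in Q[n].items():
        for ce,s in blobs(c,lo,hi,b): print(n,k,ce,s,ray(c,ce,z))
    if n=="top":
        cv2.imwrite("pics/crop1.png",np.hstack([cv2.resize(c["frame"][180:310,180:310],(520,520),interpolation=cv2.INTER_CUBIC),cv2.resize(c["frame"][255:325,380:450],(280,280),interpolation=cv2.INTER_CUBIC).copy() if 0 else np.pad(cv2.resize(c["frame"][255:325,380:450],(280,280)),((0,240),(0,0),(0,0)))]))
E
```

```text
top yellow [253.988  223.6747] [247, 217, 15, 14, 166] [0.6097 0.0617]
top green [252. 247.] [246, 241, 13, 13, 145] [0.5557 0.0669]
top blue [249.8758 270.3851] [243, 264, 15, 14, 161] [0.502  0.0724]
top fin [281.9684 248.9684] [280, 234, 5, 31, 95] [ 0.5485 -0.0023]
top stop [415.3168 291.4962] [405, 283, 21, 19, 262] [ 0.4488 -0.3005]
top orange [283.123  202.1865] [255, 200, 50, 7, 252] [ 0.6572 -0.0066]
top orange [269.672  248.3333] [266, 208, 9, 82, 186] [0.5515 0.0258]
top orange [293.8667 251.2467] [290, 210, 9, 82, 150] [ 0.5439 -0.0294]
top orange [281.843  248.9174] [279, 234, 6, 31, 121] [ 0.5497 -0.002 ]
top ybox [413.1451 291.0037] [390, 269, 45, 46, 813] [ 0.4479 -0.3062]
top flaskcap [340.6116 211.1488] [335, 205, 12, 13, 121] [ 0.6252 -0.1288]
side yellow [271.7285 207.4371] [265, 202, 15, 12, 151] [0.6066 0.0603]
side green [247.4463 207.9256] [241, 203, 14, 10, 121] [0.5533 0.0685]
side blue [222.9375 209.7569] [216, 204, 15, 12, 144] [0.4993 0.0723]
side fin [247.5779 220.6688] [230, 214, 36, 13, 308] [ 0.5439 -0.0174]
side stop [210.9059 367.9809] [197, 351, 27, 33, 627] [ 0.4466 -0.3135]
side bottlecap [288.6484 138.5824] [284, 134, 11, 10, 91] [0.6628 0.1567]
side flaskcap [298.9337 236.7569] [292, 230, 15, 15, 181] [ 0.6214 -0.1365]
```

View pics/crop1.png

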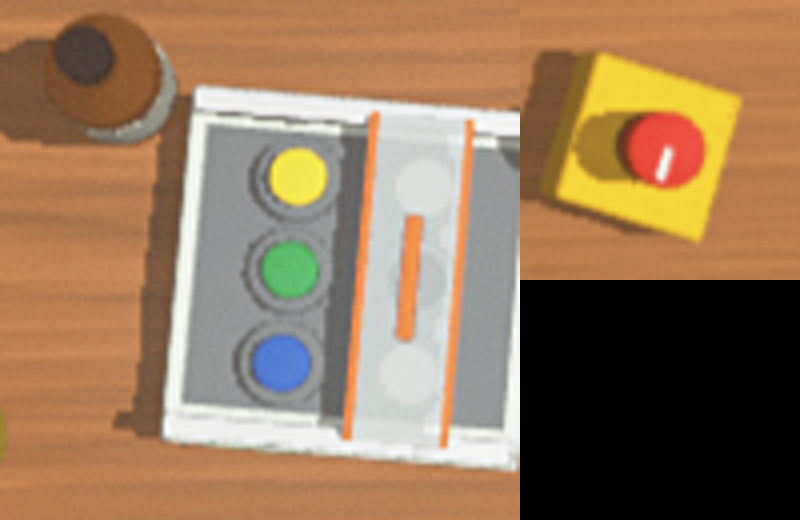

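The guard sits at about 4 mm, well clear of all three wanted keys, so it does not need moving. First I go above the stop with the jaws shut.

carry_out:
  rows:
    - {"tx": -13, "ty": -33.5, "tz": 10, "gripper": 0}
    - {"tx": -13, "ty": -33.5, "tz": 10, "gripper": 0}
    - {"tx": -13, "ty": -33.5, "tz": 15, "gripper": 0}
    - {"tx": -13, "ty": -33.5, "tz": 15, "gripper": 0}
    - {"tx": -13, "ty": -33.5, "tz": 15, "gripper": 0}
    - {"tx": -13, "ty": -33.5, "tz": 15, "gripper": 0}
    - {"tx": -13, "ty": -33.5, "tz": 15, "gripper": 0}
    - {"tx": -14, "ty": -33.5, "tz": 15, "gripper": 0}
    - {"gripper": 0}
    - {"gripper": 0}
    - {"gripper": 0}
  grip_force: 30

```text
invalid input
```

```bash
cat >> h.py <<'E'
def go(p,yaw=None):
    s=r.state(); w,x,y,z=s["tcp_rot"]
    from scipy.spatial.transform import Rotation as R
    M=R.from_quat([x,y,z,w]).as_matrix()
    print("t",s["t"],"pos",s["position"].round(4),"yaw",np.degrees(np.arctan2(M[1,0],M[0,0])).round(2),"tilt",M[:,2].round(4),"F",s["wrist_force"].round(2),"gap",round(s["finger_gap"],4))
    print("move mm (tool)",(1000*M.T@(np.array(p)-s["position"])).round(1))
E
python3 -c "
from h import *
go([.448,-.302,.112])
for n in('top','side'):
    c=r.camera(n); b=(170,300,330,400) if n=='side' else (360,240,500,340)
    cv2.imwrite('pics/'+n+'2.png',c['frame'])
a=cv2.imread('pics/top2.png')[220:340,340:480];b=cv2.imread('pics/side2.png')[250:410,130:300]
cv2.imwrite('pics/c2.png',np.hstack([cv2.resize(a,(420,400)),cv2.resize(b,(380,400))]))"
```

```text
t 0.2 pos [ 0.2546 -0.5152  0.2522] yaw -63.71 tilt [-3.e-04  1.e-03 -1.e+00] F [ 0.03 -0.37  0.06] gap 0.0879
move mm (tool) [-105.4 -267.8  140.3]
```

View pics/c2.png

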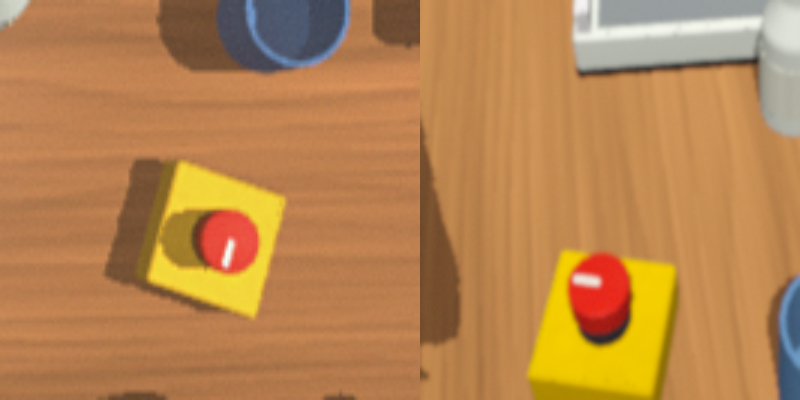

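The move was refused, and the pictures show the stop as before with the arm elsewhere. I suspect the rows need all their fields, so I give every one.

carry_out:
  rows:
    - {"tx": -13, "ty": -33.5, "tz": 10, "wx": 0, "wy": 0, "wz": 0, "gripper": 0}
    - {"tx": -13, "ty": -33.5, "tz": 10, "wx": 0, "wy": 0, "wz": 0, "gripper": 0}
    - {"tx": -13, "ty": -33.5, "tz": 15, "wx": 0, "wy": 0, "wz": 0, "gripper": 0}
    - {"tx": -13, "ty": -33.5, "tz": 15, "wx": 0, "wy": 0, "wz": 0, "gripper": 0}
    - {"tx": -13, "ty": -33.5, "tz": 15, "wx": 0, "wy": 0, "wz": 0, "gripper": 0}
    - {"tx": -13, "ty": -33.5, "tz": 15, "wx": 0, "wy": 0, "wz": 0, "gripper": 0}
    - {"tx": -13, "ty": -33.5, "tz": 15, "wx": 0, "wy": 0, "wz": 0, "gripper": 0}
    - {"tx": -14, "ty": -33.5, "tz": 15, "wx": 0, "wy": 0, "wz": 0, "gripper": 0}
    - {"tx": 0, "ty": 0, "tz": 0, "wx": 0, "wy": 0, "wz": 0, "gripper": 0}
    - {"tx": 0, "ty": 0, "tz": 0, "wx": 0, "wy": 0, "wz": 0, "gripper": 0}
  grip_force: 30

```text
t: 1.55
position: [0.4484, -0.3032, 0.143]
tcp_rot: [0.0, 0.849, -0.528, 0.0]
wrist_force: [-0.4, 0.8, -0.1]
finger_gap: 0.0005
```

carry_out:
  rows:
    - {"tx": 0, "ty": 0, "tz": 15, "wx": 0, "wy": 0, "wz": 0, "gripper": 0}
    - {"tx": 0, "ty": 0, "tz": 15, "wx": 0, "wy": 0, "wz": 0, "gripper": 0}
    - {"tx": 0, "ty": 0, "tz": 5, "wx": 0, "wy": 0, "wz": 0, "gripper": 0}
    - {"tx": 0, "ty": 0, "tz": 3, "wx": 0, "wy": 0, "wz": 0, "gripper": 0}
    - {"tx": 0, "ty": 0, "tz": 3, "wx": 0, "wy": 0, "wz": 0, "gripper": 0}
    - {"tx": 0, "ty": 0, "tz": 2, "wx": 0, "wy": 0, "wz": 0, "gripper": 0}
    - {"tx": 0, "ty": 0, "tz": 0, "wx": 0, "wy": 0, "wz": 0, "gripper": 0}

```text
t: 2.42
position: [0.4486, -0.3029, 0.1004]
tcp_rot: [0.0, 0.849, -0.528, 0.0]
wrist_force: [-3.7, 1.9, 6.3]
finger_gap: 0.0006
```

carry_out:
  rows:
    - {"tx": 0, "ty": 0, "tz": 1, "wx": 0, "wy": 0, "wz": 0, "gripper": 0}
    - {"tx": 0, "ty": 0, "tz": 1, "wx": 0, "wy": 0, "wz": 0, "gripper": 0}
    - {"tx": 0, "ty": 0, "tz": 0, "wx": 0, "wy": 0, "wz": 0, "gripper": 0}

```text
t: 2.8
position: [0.4489, -0.3032, 0.1002]
tcp_rot: [0.0, 0.849, -0.528, 0.001]
wrist_force: [-7.6, 4.3, 20.2]
finger_gap: 0.0007
```

Bottomed: 20 N without further travel. Next I lift, open and check the latch.

carry_out:
  rows:
    - {"tx": 0, "ty": 0, "tz": -20, "wx": 0, "wy": 0, "wz": 0, "gripper": 0}
    - {"tx": 0, "ty": 0, "tz": -20, "wx": 0, "wy": 0, "wz": 0, "gripper": 100}
    - {"tx": 0, "ty": 0, "tz": -10, "wx": 0, "wy": 0, "wz": 0, "gripper": 100}
    - {"tx": 0, "ty": 0, "tz": 0, "wx": 0, "wy": 0, "wz": 0, "gripper": 100}
    - {"tx": 0, "ty": 0, "tz": 0, "wx": 0, "wy": 0, "wz": 0, "gripper": 100}
    - {"tx": 0, "ty": 0, "tz": 0, "wx": 0, "wy": 0, "wz": 0, "gripper": 100}

```text
t: 3.55
position: [0.4481, -0.3023, 0.1468]
tcp_rot: [-0.0, 0.849, -0.528, -0.001]
wrist_force: [0.3, 0.6, -0.2]
finger_gap: 0.0484
```

```bash
python3 -c "
from h import *
go([.4485,-.302,.080])
for n in('top','side'):
    c=r.camera(n); cv2.imwrite('pics/'+n+'3.png',c['frame'])
    print(blobs(c,(0,150,80),(6,255,255),(190,340,240,395) if n=='side' else (395,270,440,315)))
a=cv2.imread('pics/top3.png')[220:340,340:480];b=cv2.imread('pics/side3.png')[250:410,130:300]
cv2.imwrite('pics/c3.png',np.hstack([cv2.resize(a,(420,400)),cv2.resize(b,(380,400))]))"
```

```text
t 3.55 pos [ 0.4481 -0.3023  0.1468] yaw -63.71 tilt [-0.001   0.0011 -1.    ] F [ 0.27  0.6  -0.24] gap 0.0484
move mm (tool) [-0.  -0.5 66.8]
[(array([412.61290323, 284.64516129]), [408, 283, 11, 5, 31])]
[(array([206.13877551, 376.00816327]), [198, 365, 22, 22, 245])]
```

View pics/c3.png

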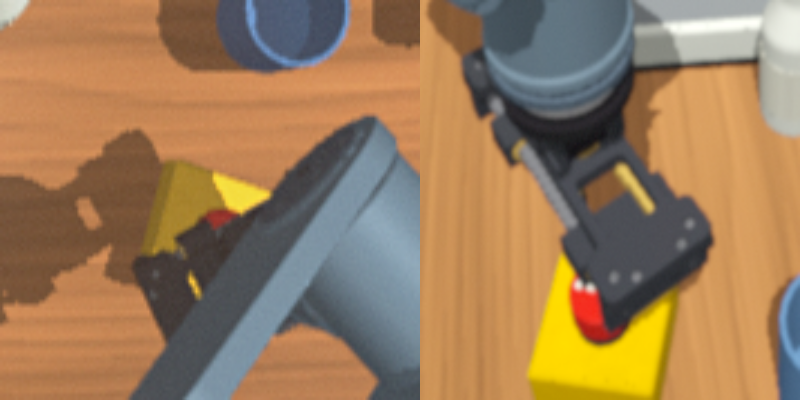

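The gripper hides most of the cap, but the dark collar under it has disappeared in the side view, so the stop is latched. Next I open fully, go down over the cap and grip it.

carry_out:
  rows:
    - {"tx": 0, "ty": 0, "tz": 0, "wx": 0, "wy": 0, "wz": 0, "gripper": 100}
    - {"tx": 0, "ty": 0, "tz": 0, "wx": 0, "wy": 0, "wz": 0, "gripper": 100}
    - {"tx": 0, "ty": 0, "tz": 0, "wx": 0, "wy": 0, "wz": 0, "gripper": 100}
    - {"tx": 0, "ty": 0, "tz": 0, "wx": 0, "wy": 0, "wz": 0, "gripper": 100}
    - {"tx": 0, "ty": 0, "tz": 15, "wx": 0, "wy": 0, "wz": 0, "gripper": 100}
    - {"tx": 0, "ty": 0, "tz": 15, "wx": 0, "wy": 0, "wz": 0, "gripper": 100}
    - {"tx": 0, "ty": 0, "tz": 15, "wx": 0, "wy": 0, "wz": 0, "gripper": 100}
    - {"tx": 0, "ty": 0, "tz": 15, "wx": 0, "wy": 0, "wz": 0, "gripper": 100}
    - {"tx": 0, "ty": 0, "tz": 10, "wx": 0, "wy": 0, "wz": 0, "gripper": 100}
    - {"tx": 0, "ty": 0, "tz": 0, "wx": 0, "wy": 0, "wz": 0, "gripper": 30}
    - {"tx": 0, "ty": 0, "tz": 0, "wx": 0, "wy": 0, "wz": 0, "gripper": 30}
    - {"tx": 0, "ty": 0, "tz": 0, "wx": 0, "wy": 0, "wz": 0, "gripper": 30}
    - {"tx": 0, "ty": 0, "tz": 0, "wx": 0, "wy": 0, "wz": 0, "gripper": 30}
    - {"tx": 0, "ty": 0, "tz": 0, "wx": 0, "wy": 0, "wz": 0, "gripper": 30}
    - {"tx": 0, "ty": 0, "tz": 0, "wx": 0, "wy": 0, "wz": 0, "gripper": 30}
  grip_force: 25

```text
t: 5.52
position: [0.4485, -0.3027, 0.0781]
tcp_rot: [-0.0, 0.849, -0.528, 0.0]
wrist_force: [-0.1, 1.6, 3.2]
finger_gap: 0.0433
```

carry_out:
  rows:
    - {"tx": 0, "ty": 0, "tz": 0, "wx": 0, "wy": 0, "wz": 8, "gripper": 30}
    - {"tx": 0, "ty": 0, "tz": 0, "wx": 0, "wy": 0, "wz": 8, "gripper": 30}
    - {"tx": 0, "ty": 0, "tz": 0, "wx": 0, "wy": 0, "wz": 8, "gripper": 30}
    - {"tx": 0, "ty": 0, "tz": 0, "wx": 0, "wy": 0, "wz": 8, "gripper": 30}
    - {"tx": 0, "ty": 0, "tz": 0, "wx": 0, "wy": 0, "wz": 8, "gripper": 30}
    - {"tx": 0, "ty": 0, "tz": 0, "wx": 0, "wy": 0, "wz": 8, "gripper": 30}
    - {"tx": 0, "ty": 0, "tz": 0, "wx": 0, "wy": 0, "wz": 8, "gripper": 30}
    - {"tx": 0, "ty": 0, "tz": 0, "wx": 0, "wy": 0, "wz": 8, "gripper": 30}
    - {"tx": 0, "ty": 0, "tz": 0, "wx": 0, "wy": 0, "wz": 6, "gripper": 30}
    - {"tx": 0, "ty": 0, "tz": 0, "wx": 0, "wy": 0, "wz": 0, "gripper": 30}

```text
t: 6.78
position: [0.4492, -0.3077, 0.0829]
tcp_rot: [-0.001, -0.393, 0.919, -0.005]
wrist_force: [-13.9, -4.8, 31.2]
finger_gap: 0.043
```

```bash
python3 -c "
from h import *
go([.4485,-.302,.080]); s=r.state(); print(s['moment'],s['joint_positions'])"
```

```text
t 6.775 pos [ 0.4492 -0.3077  0.0829] yaw -133.69 tilt [ 0.0017 -0.0096 -1.    ] F [-13.88  -4.8   31.16] gap 0.043
move mm (tool) [-3.6  4.5  2.9]
[-0.71234462  2.48931876  0.32746079] [-0.81563821  0.32754594  1.80887852 -0.00632842  0.99698163  1.52107965]
```

The hand turned 70° and the mushroom is driving it upward. I follow it up and add a little more twist.

carry_out:
  rows:
    - {"tx": 0, "ty": 0, "tz": -3, "wx": 0, "wy": 0, "wz": 2, "gripper": 30}
    - {"tx": 0, "ty": 0, "tz": -3, "wx": 0, "wy": 0, "wz": 2, "gripper": 30}
    - {"tx": 0, "ty": 0, "tz": -2, "wx": 0, "wy": 0, "wz": 0, "gripper": 30}
    - {"tx": 0, "ty": 0, "tz": 0, "wx": 0, "wy": 0, "wz": 0, "gripper": 30}

```text
t: 7.28
position: [0.4487, -0.3073, 0.0853]
tcp_rot: [-0.001, -0.361, 0.933, -0.004]
wrist_force: [2.0, -19.4, -16.7]
finger_gap: 0.0432
```

```bash
python3 -c "
from h import *
go([.4485,-.302,.080]); s=r.state(); print(s['moment'],s['joint_positions'])"
```

```text
t 7.275 pos [ 0.4487 -0.3073  0.0853] yaw -137.68 tilt [ 0.002  -0.0088 -1.    ] F [  1.99 -19.38 -16.7 ] gap 0.0432
move mm (tool) [-3.5  4.1  5.3]
[-2.98271258 -0.28145731  0.41553778] [-0.81636456  0.32240987  1.80968078 -0.00539484  1.00168737  1.58955489]
```

carry_out:
  rows:
    - {"tx": 0, "ty": 0, "tz": 0, "wx": 0, "wy": 0, "wz": 0, "gripper": 100}
    - {"tx": 0, "ty": 0, "tz": 0, "wx": 0, "wy": 0, "wz": 0, "gripper": 100}
    - {"tx": 0, "ty": 0, "tz": 0, "wx": 0, "wy": 0, "wz": 0, "gripper": 100}
    - {"tx": 0, "ty": 0, "tz": 0, "wx": 0, "wy": 0, "wz": 0, "gripper": 100}
    - {"tx": 0, "ty": 0, "tz": -20, "wx": 0, "wy": 0, "wz": 0, "gripper": 100}
    - {"tx": 0, "ty": 0, "tz": -40, "wx": 0, "wy": 0, "wz": 0, "gripper": 100}
    - {"tx": 0, "ty": 0, "tz": -40, "wx": 0, "wy": 0, "wz": 0, "gripper": 100}
    - {"tx": 0, "ty": 0, "tz": -40, "wx": 0, "wy": 0, "wz": -10, "gripper": 0}
    - {"tx": 0, "ty": 0, "tz": -30, "wx": 0, "wy": 0, "wz": -10, "gripper": 0}
    - {"tx": 0, "ty": 0, "tz": 0, "wx": 0, "wy": 0, "wz": -10, "gripper": 0}
    - {"tx": 0, "ty": 0, "tz": 0, "wx": 0, "wy": 0, "wz": -10, "gripper": 0}
    - {"tx": 0, "ty": 0, "tz": 0, "wx": 0, "wy": 0, "wz": -10, "gripper": 0}
    - {"tx": 0, "ty": 0, "tz": 0, "wx": 0, "wy": 0, "wz": -10, "gripper": 0}
    - {"tx": 0, "ty": 0, "tz": 0, "wx": 0, "wy": 0, "wz": -10, "gripper": 0}
    - {"tx": 0, "ty": 0, "tz": 0, "wx": 0, "wy": 0, "wz": -10, "gripper": 0}
    - {"tx": 0, "ty": 0, "tz": 0, "wx": 0, "wy": 0, "wz": -10, "gripper": 0}
    - {"tx": 0, "ty": 0, "tz": 0, "wx": 0, "wy": 0, "wz": -8, "gripper": 0}
  grip_force: 30

```text
t: 9.4
position: [0.4485, -0.3024, 0.2557]
tcp_rot: [-0.0, 0.941, -0.337, 0.0]
wrist_force: [0.9, -0.6, 0.5]
finger_gap: 0.0001
```

```bash
python3 -c "
from h import *
go([.5550,.067,.240])
for n in('top','side'):
    c=r.camera(n); cv2.imwrite('pics/'+n+'4.png',c['frame'])
    print(blobs(c,(0,150,80),(6,255,255),(190,340,240,395) if n=='side' else (395,270,440,315)))
a=cv2.imread('pics/side0.png')[320:400,170:260];b=cv2.imread('pics/side4.png')[320:400,170:260]
cv2.imwrite('pics/c4.png',np.hstack([cv2.resize(a,(400,360)),cv2.resize(b,(400,360))]))"
```

```text
t 9.4 pos [ 0.4485 -0.3024  0.2557] yaw -39.41 tilt [ 0.e+00  1.e-04 -1.e+00] F [ 0.85 -0.62  0.51] gap 0.0001
move mm (tool) [-152.2 -353.1   15.7]
[(array([414.64919355, 291.13306452]), [405, 283, 21, 19, 248])]
[(array([210.90569106, 368.10894309]), [197, 351, 27, 33, 615])]
```

View pics/c4.png

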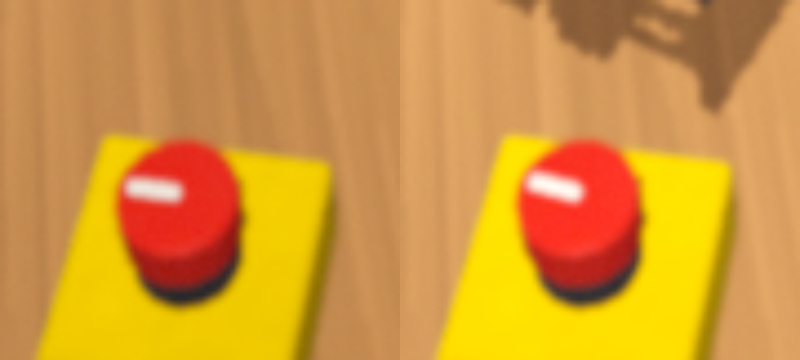

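The mushroom is back up: its outline is identical to the first picture (rows 351–384), and only the white mark differs by a few degrees. Now I go to the green key, at height.

carry_out:
  rows:
    - {"tx": -15, "ty": -35, "tz": 0, "wx": 0, "wy": 0, "wz": 0, "gripper": 0}
    - {"tx": -15, "ty": -35, "tz": 0, "wx": 0, "wy": 0, "wz": 0, "gripper": 0}
    - {"tx": -15, "ty": -35, "tz": 0, "wx": 0, "wy": 0, "wz": 0, "gripper": 0}
    - {"tx": -15, "ty": -35, "tz": 0, "wx": 0, "wy": 0, "wz": 0, "gripper": 0}
    - {"tx": -15, "ty": -35, "tz": 0, "wx": 0, "wy": 0, "wz": 0, "gripper": 0}
    - {"tx": -15, "ty": -35, "tz": 0, "wx": 0, "wy": 0, "wz": 0, "gripper": 0}
    - {"tx": -15, "ty": -35, "tz": 0, "wx": 0, "wy": 0, "wz": 0, "gripper": 0}
    - {"tx": -15, "ty": -35, "tz": 0, "wx": 0, "wy": 0, "wz": 0, "gripper": 0}
    - {"tx": -15, "ty": -35, "tz": 0, "wx": 0, "wy": 0, "wz": 0, "gripper": 0}
    - {"tx": -17, "ty": -38, "tz": 0, "wx": 0, "wy": 0, "wz": 0, "gripper": 0}
    - {"tx": 0, "ty": 0, "tz": 0, "wx": 0, "wy": 0, "wz": 0, "gripper": 0}
    - {"tx": 0, "ty": 0, "tz": 0, "wx": 0, "wy": 0, "wz": 0, "gripper": 0}

```text
t: 11.0
position: [0.5568, 0.0657, 0.2556]
tcp_rot: [0.0, 0.94, -0.34, -0.0]
wrist_force: [0.1, -0.4, 0.2]
finger_gap: 0.0003
```

```bash
python3 -c "
from h import *
go([.5548,.067,.082])
for n in('top','side'):
    c=r.camera(n); cv2.imwrite('pics/'+n+'5.png',c['frame'])
cv2.imwrite('pics/c5.png',cv2.resize(c['frame'][60:320,120:420],(780,590)))
c=r.camera('side'); print([ (b,ray(c,b[0],.068)) for b in blobs(c,(45,100,60),(80,255,255),(236,200,260,218),5)])"
```

```text
t 11.0 pos [0.5568 0.0657 0.2556] yaw -39.77 tilt [-4.e-04 -4.e-04 -1.e+00] F [ 0.12 -0.36  0.24] gap 0.0003
move mm (tool) [ -2.4   0.2 173.6]
[((array([247.53719008, 207.98347107]), [241, 203, 14, 10, 121]), array([0.55349655, 0.06824216]))]
```

View pics/c5.png

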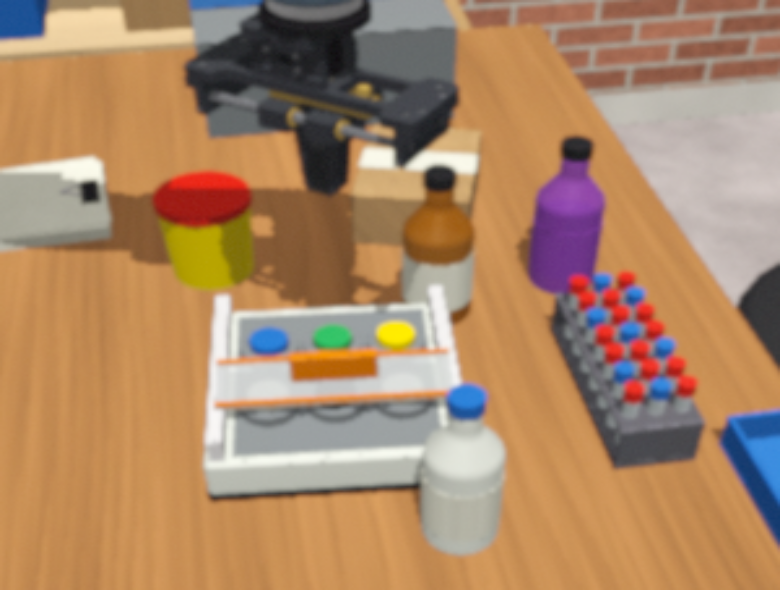

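The body's long side runs along the jaws as assumed, and the shut fingers stand over green, clear of the bottles. Now I go down.

carry_out:
  rows:
    - {"tx": -2, "ty": 0, "tz": 30, "wx": 0, "wy": 0, "wz": 0, "gripper": 0}
    - {"tx": 0, "ty": 0, "tz": 40, "wx": 0, "wy": 0, "wz": 0, "gripper": 0}
    - {"tx": 0, "ty": 0, "tz": 40, "wx": 0, "wy": 0, "wz": 0, "gripper": 0}
    - {"tx": 0, "ty": 0, "tz": 35, "wx": 0, "wy": 0, "wz": 0, "gripper": 0}
    - {"tx": 0, "ty": 0, "tz": 20, "wx": 0, "wy": 0, "wz": 0, "gripper": 0}
    - {"tx": 0, "ty": 0, "tz": 6, "wx": 0, "wy": 0, "wz": 0, "gripper": 0}
    - {"tx": 0, "ty": 0, "tz": 4, "wx": 0, "wy": 0, "wz": 0, "gripper": 0}
    - {"tx": 0, "ty": 0, "tz": 4, "wx": 0, "wy": 0, "wz": 0, "gripper": 0}
    - {"tx": 0, "ty": 0, "tz": 2, "wx": 0, "wy": 0, "wz": 0, "gripper": 0}
    - {"tx": 0, "ty": 0, "tz": 0, "wx": 0, "wy": 0, "wz": 0, "gripper": 0}
    - {"tx": 0, "ty": 0, "tz": 0, "wx": 0, "wy": 0, "wz": 0, "gripper": 0}

```text
t: 12.52
position: [0.5562, 0.0667, 0.0799]
tcp_rot: [0.001, 0.941, -0.339, 0.001]
wrist_force: [-17.8, -2.1, 37.9]
finger_gap: 0.0003
```

It stopped at tip height ~66 mm with 38 N, short of full travel, so something else carries load. I look before moving.

```bash
python3 -c "
from h import *
go([.5548,.067,.082]); print(r.state()['moment'],r.state()['joint_positions'])
a=r.camera('top')['frame'];b=r.camera('side')['frame']
cv2.imwrite('pics/c6.png',np.hstack([cv2.resize(a[170:320,170:320],(400,400)),cv2.resize(b[130:270,180:320],(400,400))]))"
```

```text
t 12.525 pos [0.5562 0.0667 0.0799] yaw -39.68 tilt [ 8.0e-04 -1.4e-03 -1.0e+00] F [-17.84  -2.05  37.87] gap 0.0003
move mm (tool) [-1.2  0.7 -2.1]
[-0.33730824  3.1751071  -0.0087008 ] [-9.17978415e-02  3.65374717e-01  1.76437609e+00 -1.51650524e-03
  1.01087963e+00  6.01524812e-01]
```

View pics/c6.png

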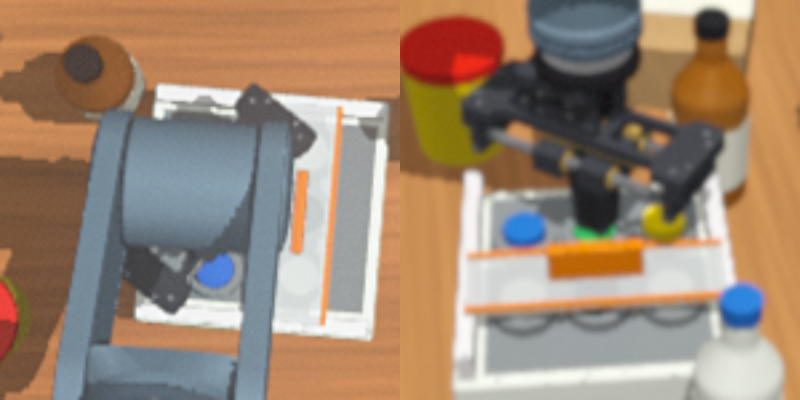

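The moment shows that the contact is centred under the fingertips. I wait two rows to see whether the key is simply slow, then ease off 2 mm to see how force goes with height.

carry_out:
  rows:
    - {"tx": 0, "ty": 0, "tz": 0, "wx": 0, "wy": 0, "wz": 0, "gripper": 0}
    - {"tx": 0, "ty": 0, "tz": 0, "wx": 0, "wy": 0, "wz": 0, "gripper": 0}

```text
t: 12.88
position: [0.5562, 0.0667, 0.0799]
tcp_rot: [0.001, 0.941, -0.339, 0.001]
wrist_force: [-18.7, -0.6, 38.0]
finger_gap: 0.0001
```

carry_out:
  rows:
    - {"tx": 0, "ty": 0, "tz": -2, "wx": 0, "wy": 0, "wz": 0, "gripper": 0}
    - {"tx": 0, "ty": 0, "tz": 0, "wx": 0, "wy": 0, "wz": 0, "gripper": 0}

```text
t: 13.12
position: [0.556, 0.0667, 0.0801]
tcp_rot: [0.0, 0.941, -0.34, 0.001]
wrist_force: [-11.6, -2.0, 22.2]
finger_gap: 0.0003
```

carry_out:
  rows:
    - {"tx": 0, "ty": 0, "tz": -3, "wx": 0, "wy": 0, "wz": 0, "gripper": 0}
    - {"tx": 0, "ty": 0, "tz": 0, "wx": 0, "wy": 0, "wz": 0, "gripper": 0}

```text
t: 13.38
position: [0.5565, 0.0669, 0.0814]
tcp_rot: [-0.0, 0.941, -0.34, 0.001]
wrist_force: [-1.0, -1.0, 4.1]
finger_gap: 0.0008
```

There is a rigid stop at tip height 66 mm with the cap only 2 mm down. The pair of shut fingers (about 35 mm) is catching the housing rim, so I press with one fingertip instead. The jaws open about 27 mm along the console's y, and the other finger hangs over the bare console strip beyond the keys. I raise, turn and part the jaws.

carry_out:
  rows:
    - {"tx": 0, "ty": 0, "tz": -30, "wx": 0, "wy": 0, "wz": 0, "gripper": 0}
    - {"tx": 0, "ty": 0, "tz": -40, "wx": 0, "wy": 0, "wz": 0, "gripper": 0}
    - {"tx": 0, "ty": 0, "tz": 0, "wx": 0, "wy": 0, "wz": 9, "gripper": 31}
    - {"tx": 0, "ty": 0, "tz": 0, "wx": 0, "wy": 0, "wz": 9, "gripper": 31}
    - {"tx": 0, "ty": 0, "tz": 0, "wx": 0, "wy": 0, "wz": 9, "gripper": 31}
    - {"tx": 0, "ty": 0, "tz": 0, "wx": 0, "wy": 0, "wz": 9, "gripper": 31}
    - {"tx": 0, "ty": 0, "tz": 0, "wx": 0, "wy": 0, "wz": 10, "gripper": 31}
    - {"tx": 0, "ty": 0, "tz": 0, "wx": 0, "wy": 0, "wz": 10, "gripper": 31}
    - {"tx": 0, "ty": 0, "tz": 0, "wx": 0, "wy": 0, "wz": 0, "gripper": 31}
    - {"tx": 0, "ty": 0, "tz": 0, "wx": 0, "wy": 0, "wz": 0, "gripper": 31}

```text
t: 14.62
position: [0.5557, 0.0672, 0.1499]
tcp_rot: [0.0, -0.672, 0.74, -0.0]
wrist_force: [-0.2, -0.5, 0.1]
finger_gap: 0.0275
```

```bash
cat >> h.py <<'E'
keys={"green":(.5548,.0675),"blue":(.5010,.0724),"yellow":(.6085,.0612)}
def press(k,yaw,z=.110):
    g=r.state()["finger_gap"]/2+.0088; a=np.radians(yaw)
    p=np.array(keys[k])-g*np.array([np.cos(a),np.sin(a)]); print(k,"TCP target",p.round(4)); go([*p,z])
E
python3 -c "
from h import *
press('green',-95.7)"
```

```text
green TCP target [0.557  0.0899]
t 14.625 pos [0.5557 0.0672 0.1499] yaw -95.53 tilt [ 6.e-04  0.e+00 -1.e+00] F [-0.17 -0.54  0.11] gap 0.0275
move mm (tool) [-22.7   0.9  39.9]
```

carry_out:
  rows:
    - {"tx": -11, "ty": 1, "tz": 10, "wx": 0, "wy": 0, "wz": 0, "gripper": 31}
    - {"tx": -11.5, "ty": 0, "tz": 10, "wx": 0, "wy": 0, "wz": 0, "gripper": 31}
    - {"tx": 0, "ty": 0, "tz": 20, "wx": 0, "wy": 0, "wz": 0, "gripper": 31}
    - {"tx": 0, "ty": 0, "tz": 20, "wx": 0, "wy": 0, "wz": 0, "gripper": 31}
    - {"tx": 0, "ty": 0, "tz": 6, "wx": 0, "wy": 0, "wz": 0, "gripper": 31}
    - {"tx": 0, "ty": 0, "tz": 4, "wx": 0, "wy": 0, "wz": 0, "gripper": 31}
    - {"tx": 0, "ty": 0, "tz": 3, "wx": 0, "wy": 0, "wz": 0, "gripper": 31}
    - {"tx": 0, "ty": 0, "tz": 0, "wx": 0, "wy": 0, "wz": 0, "gripper": 31}
    - {"tx": 0, "ty": 0, "tz": 0, "wx": 0, "wy": 0, "wz": 0, "gripper": 31}

```text
t: 15.75
position: [0.5563, 0.0905, 0.08]
tcp_rot: [-0.001, -0.671, 0.741, 0.001]
wrist_force: [-14.5, 2.2, 27.9]
finger_gap: 0.0278
```

```bash
python3 -c "
from h import *
press('green',-95.7); s=r.state(); F,M=s['wrist_force'],s['moment']; print(M,s['joint_torque'])
h=.18; print('contact offset world mm', 1000*(-M[1]-h*F[0])/F[2], 1000*(M[0]-h*F[1])/F[2])
print('joint',s['joint_positions'])
b=r.camera('side')['frame']
cv2.imwrite('pics/c7.png',cv2.resize(b[180:250,190:310],(800,467),interpolation=cv2.INTER_CUBIC))"
```

```text
green TCP target [0.5571 0.0901]
t 15.75 pos [0.5563 0.0905 0.08  ] yaw -95.67 tilt [-1.6e-03  3.0e-04 -1.0e+00] F [-14.53   2.18  27.92] gap 0.0278
move mm (tool) [  0.4  -0.8 -30. ]
[-0.08622376  2.56498113 -0.32180455] [ -2.47817405 -34.87354159 -27.02382803  -0.17681193  -4.8841618
  -0.29054496]
contact offset world mm 1.7738767285069377 -17.163982148940157
joint [-4.93494029e-02  3.72853927e-01  1.75366613e+00  2.17549723e-04
  1.01671119e+00  1.62034657e+00]
```

View pics/c7.png

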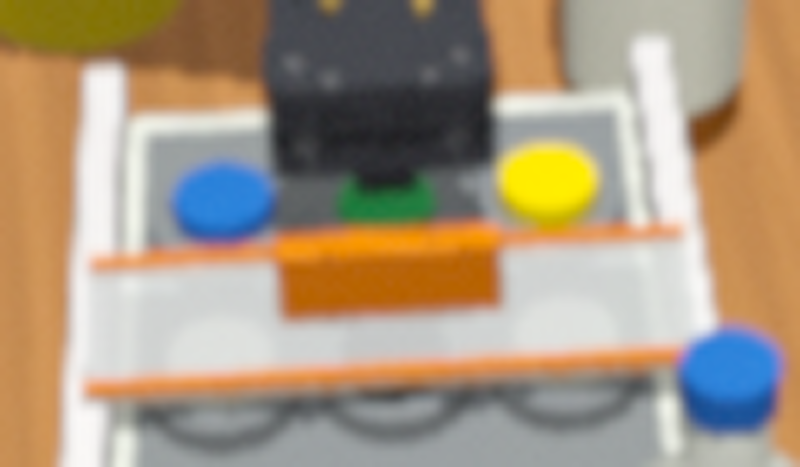

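The contact is on the cap, under the pressing finger, not on the rim. I get the force/height curve by easing off in small steps.

carry_out:
  rows:
    - {"tx": 0, "ty": 0, "tz": -5, "wx": 0, "wy": 0, "wz": 0, "gripper": 31}
    - {"tx": 0, "ty": 0, "tz": 0, "wx": 0, "wy": 0, "wz": 0, "gripper": 31}

```text
t: 16.05
position: [0.5575, 0.0901, 0.0829]
tcp_rot: [0.001, -0.671, 0.741, -0.001]
wrist_force: [0.3, 1.6, 3.1]
finger_gap: 0.0272
```

carry_out:
  rows:
    - {"tx": 0, "ty": 0, "tz": -2, "wx": 0, "wy": 0, "wz": 0, "gripper": 31}
    - {"tx": 0, "ty": 0, "tz": 0, "wx": 0, "wy": 0, "wz": 0, "gripper": 31}

```text
t: 16.3
position: [0.5574, 0.0898, 0.084]
tcp_rot: [0.001, -0.671, 0.741, -0.0]
wrist_force: [0.6, 1.8, 2.6]
finger_gap: 0.0269
```

carry_out:
  rows:
    - {"tx": 0, "ty": 0, "tz": -2, "wx": 0, "wy": 0, "wz": 0, "gripper": 31}
    - {"tx": 0, "ty": 0, "tz": 0, "wx": 0, "wy": 0, "wz": 0, "gripper": 31}

```text
t: 16.55
position: [0.5569, 0.0895, 0.0857]
tcp_rot: [0.0, -0.671, 0.741, -0.0]
wrist_force: [0.7, 0.9, 1.3]
finger_gap: 0.0276
```

carry_out:
  rows:
    - {"tx": 0, "ty": 0, "tz": -2, "wx": 0, "wy": 0, "wz": 0, "gripper": 31}
    - {"tx": 0, "ty": 0, "tz": 0, "wx": 0, "wy": 0, "wz": 0, "gripper": 31}

```text
t: 16.8
position: [0.5563, 0.0896, 0.0874]
tcp_rot: [-0.0, -0.671, 0.741, 0.0]
wrist_force: [-0.6, 0.7, -1.1]
finger_gap: 0.0275
```

The spring force runs from ~0 at TCP 86 mm to a hard stop at 80 mm. That is 6 mm of travel with the heights 4 mm higher than reckoned, so green has been fully pressed (twice) and released. Next is blue; raise first.

carry_out:
  rows:
    - {"tx": 0, "ty": 0, "tz": -20, "wx": 0, "wy": 0, "wz": 0, "gripper": 31}
    - {"tx": 0, "ty": 0, "tz": -20, "wx": 0, "wy": 0, "wz": 0, "gripper": 31}
    - {"tx": 0, "ty": 0, "tz": 0, "wx": 0, "wy": 0, "wz": 0, "gripper": 31}

```text
t: 17.18
position: [0.5576, 0.0896, 0.1288]
tcp_rot: [0.001, -0.671, 0.741, -0.001]
wrist_force: [0.3, 0.0, 0.5]
finger_gap: 0.0274
```

```bash
python3 -c "
from h import *
press('blue',-95.7)
for n,b in (('top',(230,205,310,290)),('side',(205,195,290,235))):
    c=r.camera(n); cv2.imwrite('pics/'+n+'8.png',c['frame'])
    for nm,lo,hi in (('y',(22,120,120),(34,255,255)),('g',(45,100,60),(80,255,255)),('b',(100,100,60),(125,255,255)),('fin',(5,150,120),(16,255,255))): print(n,nm,[(x[0].round(1),x[1]) for x in blobs(c,lo,hi,b)])"
```

```text
blue TCP target [0.5032 0.0948]
t 17.175 pos [0.5576 0.0896 0.1288] yaw -95.71 tilt [ 2.5e-03 -2.0e-04 -1.0e+00] F [0.32 0.02 0.48] gap 0.0274
move mm (tool) [ 0.3 54.7 18.7]
top y []
top g []
top b [(array([245.6, 270.2]), [243, 264, 6, 13, 49])]
top fin [(array([272.1, 219.8]), [271, 209, 3, 21, 33]), (array([294.1, 249.7]), [291, 210, 7, 80, 92]), (array([282.7, 249.6]), [280, 235, 5, 30, 47]), (array([267.2, 275.7]), [266, 262, 4, 28, 49])]
side y [(array([271.7, 207.4]), [265, 202, 15, 12, 150])]
side g [(array([247.4, 207.9]), [240, 203, 15, 10, 125])]
side b [(array([223.1, 209.8]), [216, 204, 16, 12, 147])]
side fin [(array([247.7, 220.7]), [230, 214, 36, 13, 303]), (array([277. , 233.7]), [262, 233, 28, 2, 35])]
```

Green is back up and the guard hasn't moved. Now I press blue in one clean stroke, reading the force before and at the bottom.

carry_out:
  rows:
    - {"tx": 0, "ty": 20, "tz": 0, "wx": 0, "wy": 0, "wz": 0, "gripper": 31}
    - {"tx": 0, "ty": 20, "tz": 0, "wx": 0, "wy": 0, "wz": 0, "gripper": 31}
    - {"tx": 0, "ty": 14.5, "tz": 0, "wx": 0, "wy": 0, "wz": 0, "gripper": 31}
    - {"tx": 0, "ty": 0, "tz": 20, "wx": 0, "wy": 0, "wz": 0, "gripper": 31}
    - {"tx": 0, "ty": 0, "tz": 16, "wx": 0, "wy": 0, "wz": 0, "gripper": 31}
    - {"tx": 0, "ty": 0, "tz": 9, "wx": 0, "wy": 0, "wz": 0, "gripper": 31}
    - {"tx": 0, "ty": 0, "tz": 0, "wx": 0, "wy": 0, "wz": 0, "gripper": 31}

```text
t: 18.15
position: [0.5019, 0.0951, 0.0821]
tcp_rot: [-0.001, -0.671, 0.741, 0.001]
wrist_force: [-2.7, -0.5, 4.3]
finger_gap: 0.0275
```

carry_out:
  rows:
    - {"tx": 0, "ty": 0, "tz": 4, "wx": 0, "wy": 0, "wz": 0, "gripper": 31}
    - {"tx": 0, "ty": 0, "tz": 3, "wx": 0, "wy": 0, "wz": 0, "gripper": 31}
    - {"tx": 0, "ty": 0, "tz": 0, "wx": 0, "wy": 0, "wz": 0, "gripper": 31}
    - {"tx": 0, "ty": 0, "tz": 0, "wx": 0, "wy": 0, "wz": 0, "gripper": 31}

```text
t: 18.65
position: [0.5032, 0.0952, 0.0797]
tcp_rot: [-0.0, -0.671, 0.741, -0.0]
wrist_force: [-16.9, 0.6, 37.3]
finger_gap: 0.0274
```

Same hard stop. I verify the depth with a picture while blue is held down.

```bash
python3 -c "
from h import *
b=r.camera('side')['frame']; a=cv2.imread('pics/side8.png')
f=lambda i:cv2.resize(i[195:228,206:286],(800,330),interpolation=cv2.INTER_CUBIC)
cv2.imwrite('pics/c9.png',cv2.resize(np.vstack([f(a),f(b)]),(720,590)))"
```

```text
(no output)
```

View pics/c9.png

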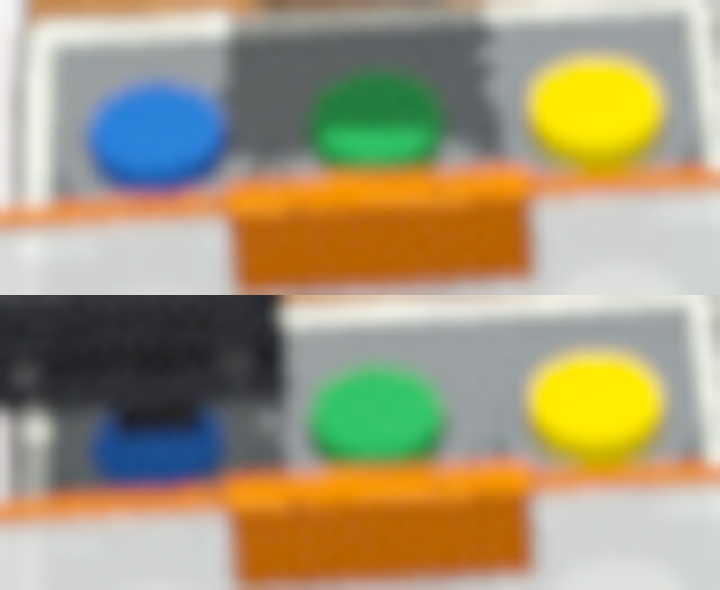

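Blue sits visibly lower, at rows ~445 against ~430, which is about 5 mm; a rim stop at 2 mm would be only ~6 rows. So it is fully down. I release and go to yellow, turning back with shut jaws at height, since shut fingers reached the same bottom on green and this keeps the body clear of the bottle.

carry_out:
  rows:
    - {"tx": 0, "ty": 0, "tz": -25, "wx": 0, "wy": 0, "wz": 0, "gripper": 31}
    - {"tx": 0, "ty": 0, "tz": -30, "wx": 0, "wy": 0, "wz": 0, "gripper": 31}
    - {"tx": 0, "ty": 0, "tz": -30, "wx": 0, "wy": 0, "wz": 0, "gripper": 0}
    - {"tx": 0, "ty": 0, "tz": 0, "wx": 0, "wy": 0, "wz": -9, "gripper": 0}
    - {"tx": 0, "ty": 0, "tz": 0, "wx": 0, "wy": 0, "wz": -9, "gripper": 0}
    - {"tx": 0, "ty": 0, "tz": 0, "wx": 0, "wy": 0, "wz": -9, "gripper": 0}
    - {"tx": 0, "ty": 0, "tz": 0, "wx": 0, "wy": 0, "wz": -9, "gripper": 0}
    - {"tx": 0, "ty": 0, "tz": 0, "wx": 0, "wy": 0, "wz": -10, "gripper": 0}
    - {"tx": 0, "ty": 0, "tz": 0, "wx": 0, "wy": 0, "wz": -10, "gripper": 0}
    - {"tx": 0, "ty": 0, "tz": 0, "wx": 0, "wy": 0, "wz": 0, "gripper": 0}

```text
t: 19.95
position: [0.503, 0.0951, 0.161]
tcp_rot: [-0.0, 0.94, -0.34, 0.001]
wrist_force: [1.0, 0.1, 0.2]
finger_gap: 0.0003
```

```bash
python3 -c "
from h import *
go([*keys['yellow'],.092])"
```

```text
t 19.95 pos [0.503  0.0951 0.161 ] yaw -39.8 tilt [ 0.0011 -0.     -1.    ] F [0.96 0.13 0.21] gap 0.0003
move mm (tool) [102.7 -41.4  69.1]
```

carry_out:
  rows:
    - {"tx": 25, "ty": -10, "tz": 0, "wx": 0, "wy": 0, "wz": 0, "gripper": 0}
    - {"tx": 26, "ty": -10.5, "tz": 0, "wx": 0, "wy": 0, "wz": 0, "gripper": 0}
    - {"tx": 26, "ty": -10.5, "tz": 0, "wx": 0, "wy": 0, "wz": 0, "gripper": 0}
    - {"tx": 25.5, "ty": -10.5, "tz": 0, "wx": 0, "wy": 0, "wz": 0, "gripper": 0}
    - {"tx": 0, "ty": 0, "tz": 0, "wx": 0, "wy": 0, "wz": 0, "gripper": 0}
    - {"tx": 0, "ty": 0, "tz": 25, "wx": 0, "wy": 0, "wz": 0, "gripper": 0}
    - {"tx": 0, "ty": 0, "tz": 25, "wx": 0, "wy": 0, "wz": 0, "gripper": 0}
    - {"tx": 0, "ty": 0, "tz": 20, "wx": 0, "wy": 0, "wz": 0, "gripper": 0}
    - {"tx": 0, "ty": 0, "tz": 0, "wx": 0, "wy": 0, "wz": 0, "gripper": 0}

```text
t: 21.08
position: [0.6061, 0.062, 0.0889]
tcp_rot: [0.0, 0.94, -0.34, -0.002]
wrist_force: [-0.1, -0.1, 0.5]
finger_gap: 0.0002
```

carry_out:
  rows:
    - {"tx": 0, "ty": 0, "tz": 5, "wx": 0, "wy": 0, "wz": 0, "gripper": 0}
    - {"tx": 0, "ty": 0, "tz": 5, "wx": 0, "wy": 0, "wz": 0, "gripper": 0}
    - {"tx": 0, "ty": 0, "tz": 4, "wx": 0, "wy": 0, "wz": 0, "gripper": 0}
    - {"tx": 0, "ty": 0, "tz": 0, "wx": 0, "wy": 0, "wz": 0, "gripper": 0}
    - {"tx": 0, "ty": 0, "tz": 0, "wx": 0, "wy": 0, "wz": 0, "gripper": 0}

```text
t: 21.7
position: [0.6089, 0.0617, 0.0802]
tcp_rot: [-0.0, 0.941, -0.34, 0.001]
wrist_force: [-8.0, 0.7, 21.0]
finger_gap: 0.0002
```

Bottomed at the same height. I release via one intermediate reading, then lift away.

carry_out:
  rows:
    - {"tx": 0, "ty": 0, "tz": -6, "wx": 0, "wy": 0, "wz": 0, "gripper": 0}
    - {"tx": 0, "ty": 0, "tz": 0, "wx": 0, "wy": 0, "wz": 0, "gripper": 0}
    - {"tx": 0, "ty": 0, "tz": 0, "wx": 0, "wy": 0, "wz": 0, "gripper": 0}

```text
t: 22.08
position: [0.6089, 0.0615, 0.0832]
tcp_rot: [-0.0, 0.941, -0.34, 0.001]
wrist_force: [2.0, 0.3, 3.7]
finger_gap: 0.0006
```

carry_out:
  rows:
    - {"tx": 0, "ty": 0, "tz": -30, "wx": 0, "wy": 0, "wz": 0, "gripper": 0}
    - {"tx": 0, "ty": 0, "tz": -50, "wx": 0, "wy": 0, "wz": 0, "gripper": 0}
    - {"tx": 0, "ty": 0, "tz": -50, "wx": 0, "wy": 0, "wz": 0, "gripper": 0}
    - {"tx": 0, "ty": 0, "tz": -40, "wx": 0, "wy": 0, "wz": 0, "gripper": 0}
    - {"tx": -20, "ty": 40, "tz": 0, "wx": 0, "wy": 0, "wz": 0, "gripper": 0}
    - {"tx": -20, "ty": 40, "tz": 0, "wx": 0, "wy": 0, "wz": 0, "gripper": 0}
    - {"tx": -20, "ty": 40, "tz": 0, "wx": 0, "wy": 0, "wz": 0, "gripper": 0}
    - {"tx": -20, "ty": 40, "tz": 0, "wx": 0, "wy": 0, "wz": 0, "gripper": 0}
    - {"tx": 0, "ty": 0, "tz": 0, "wx": 0, "wy": 0, "wz": 0, "gripper": 0}

```text
t: 23.2
position: [0.4418, -0.0109, 0.2517]
tcp_rot: [0.0, 0.94, -0.341, -0.001]
wrist_force: [0.4, -0.4, 0.8]
finger_gap: 0.0006
```

```bash
python3 -c "
from h import *
go([.4,0,.3])
a=r.camera('top')['frame'];c=r.camera('side');b=c['frame']
for nm,lo,hi,bx in (('y',(22,120,120),(34,255,255),(262,198,284,218)),('g',(45,100,60),(80,255,255),(236,200,260,218)),('b',(100,100,60),(125,255,255),(212,202,236,220)),('fin',(5,150,120),(16,255,255),(228,212,270,230)),('stop',(0,150,80),(6,255,255),(190,345,230,385))): print(nm,[(x[0].round(1),x[1]) for x in blobs(c,lo,hi,bx)])
cv2.imwrite('pics/c10.png',np.hstack([cv2.resize(a[120:330,80:480],(400,210)) if 0 else cv2.resize(a[100:400,80:480],(400,420)),cv2.resize(b,(400,420))]))"
```

```text
t 23.2 pos [ 0.4418 -0.0109  0.2517] yaw -39.82 tilt [-2.1e-03  2.0e-04 -1.0e+00] F [ 0.38 -0.41  0.78] gap 0.0006
move mm (tool) [-39.1  18.5 -48.2]
y [(array([271.7, 207.5]), [265, 202, 15, 12, 149])]
g [(array([247.4, 207.9]), [241, 203, 14, 10, 120])]
b [(array([223. , 209.7]), [216, 204, 15, 12, 149])]
fin [(array([247.5, 220.8]), [228, 214, 38, 13, 300])]
stop [(array([210.9, 368. ]), [197, 351, 27, 33, 620])]
```

View pics/c10.png

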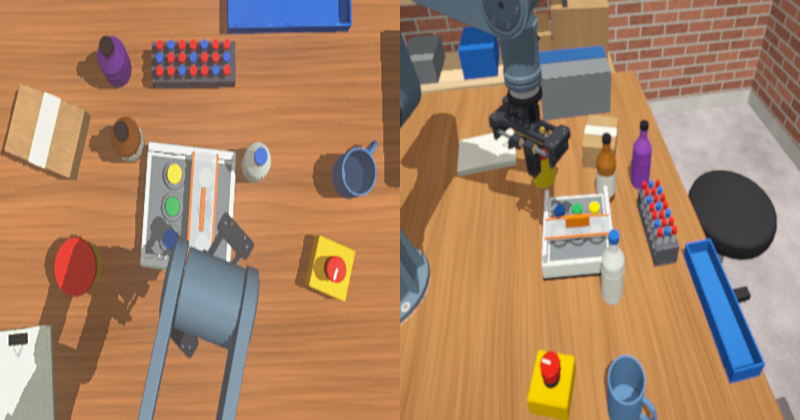

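The picture shows everything standing where it was: all keys up, the guard unmoved, the stop up, the arm clear. On the release step the yellow key still pushed back 3.7 N at 83 mm, which fits a 6 mm stroke. I hand in.

```bash
python3 -c "
from plant import r
print(r.sign_off())"
```

```text
the job is handed in; nothing more can be done
None
```

The job is done and handed in at about 23 s of robot time. One thing differs from a clean sequence: the green key was pressed fully down twice before blue.

- **Stop:** I pushed the red mushroom down until it bottomed (20 N with no more travel), and it stayed latched. I then gripped the cap and twisted it 74° clockwise, and it came back up. Its outline in the side view matches the first picture. The white mark on the cap was still a few degrees off its starting angle in a close-up taken about 2 s after release; I did not measure it again.
- **Keys:** I pressed green, blue and yellow in that order, and each hit the same hard bottom and was released. The black and white keys were not touched.
- **Green pressed twice:** The hard bottom came 4 mm higher than I had reckoned, so I took it for the fingers catching the housing and pressed again. The force readings while easing off green then showed a stroke of about 6 mm ending at that bottom. A picture of blue held down showed it about 5 mm lower, so that check agrees only roughly with 6 mm. I did not find the cause of the 4 mm offset.
- **Guard:** It already covered the other column, so I left it where it was. The final images show it unmoved.
- **Last check:** All three keys and the stop are up, nothing around the console was moved, and the arm is clear. The highest wrist force I read was about 42 N in total; the 38 N vertical push was by the fingertips on the key.

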